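# Clamp the tamper in the crank vise

## Task

The tamper has to be held for service: fit the loose crank down over the square end of the vise's upright shaft (turn it until it drops on, never ram it), then wind it clockwise through its full turns until the jaws hold the tamper firmly and the crank has become clearly heavier, without overtightening. Leave the crank fully home on the shaft and the tamper standing upright in the jaws, and do not disturb the other things on the worktop.

Things in the scene. Friction and masses are not known exactly. Their poses are not given: they have to be found in the camera images.
- vise: Grey and dark steel vise fixed to the worktop; bed 80 x 276 mm, its top 15 mm high. Origin: on the worktop under the upright shaft; z up, +y along the bed to the jaws. Gear housing round the shaft 66 x 66 mm, top 43 mm. Fixed jaw's face at y = +198 mm; jaws 60 to 70 mm wide, 47 mm high. Winding pushes the tamper along the bed to the fixed jaw.
- shaft_seat (a point): Point on the shaft's axis on the steel collar round its foot, 45 mm above the worktop, z up, axes those of the vise. The shaft is 14 mm square and stands 24 mm above this point, with a round tapered tip 3 mm higher. The crank, fully home, rests with its underside on the collar. The shaft's turned angle at the start is arbitrary and not reported: find it by feel or by eye.
- shaft_top (a point): Tip of the shaft, on its axis, 72 mm above the worktop. Clockwise from above closes the jaw, 20 mm a turn; the tamper is tight after about 1.5 to 2.5 turns. Idle turning takes about 0.28 N m (4.7 N on the crank's knob, along its path); clamping adds 0.0032 N m per N (0.53 N on the knob per 10 N). The shaft stays where it is left.
- crank_hub (a point): Centre of the grip block on the hub of the loose steel crank (0.19 kg), which lies socket down. Hub and block are 26 x 26 mm and 54 mm high; the arm leaves it low, so its upper 37 mm are free to grip. This point is 37 mm above the crank's underside. x along the crank arm to the knob, z up.
- crank_socket (a point): Centre of the mouth of the crank's socket, on its underside: a hole 15.8 mm square, sides parallel to the hub's, 30 mm deep. x along the arm, z up. Arm 14 mm wide, its top 17 mm above the underside, reaching 70 mm from here.
- crank_grip (a point): Centre of the crank's black upright knob, 20 mm diameter, 34 mm high, free to revolve on its pin; 60 mm from the socket's axis along the arm, 40 mm above the crank's underside (knob from 20 to 54 mm). z up.
- jaw: Steel pad of the moving jaw, 60 x 8 x 26 mm; origin under the middle of its back, gripping face 8 mm on along +y. Sprung on the carriage that the shaft drives: once the tamper is against both jaws its force starts at 15 N and grows 25 N per radian of the crank (8 N per mm), while the pad stands still. Wanted: about 55 N (25 to 85 N).
- tamper: Tamper standing on the vise bed between the jaws: steel foot 58 mm diameter, 18 mm high, brown wooden handle 40 mm diameter on top, 91 mm high in all, 0.42 kg. Origin at the centre of its underside, z up.
- leveller: Steel coffee leveller, a disc 60 mm diameter, 34 mm high, on the worktop; origin at the centre of its underside. Leave alone.
- filter_basket: Steel filter basket, 68 mm diameter, 28 mm high, on the worktop; origin at the centre of its underside. Leave alone.
- dosing_cup: Steel dosing cup, 59 mm diameter, 52 mm high, on the worktop; origin at the centre of its underside. Leave alone.

How it is judged (in metres and radians):
On the way, in this order (a step that is already met when the one before it is completed fails the run):
1. the crank is fully home on the square shaft (horizontal distance between crank_socket and shaft_seat below 0.004 m and z of crank_socket in the frame of vise below 0.049 m and angle between crank_socket's own z axis and vertical below 0.12 rad), for 0.2 s.
2. the jaws hold the tamper firmly (over 25 N) (all of step 1 and contact force between jaw and tamper above 25 N), for 0.2 s.
At the end, for the whole second after the job is handed in: The crank is fully home on the shaft (underside within 4 mm of the collar, within 4 mm of the axis, tilted under 0.12 rad); the moving jaw presses the tamper with 25 to 85 N; the tamper stands upright (under 0.1 rad) on the bed (within 5 mm); all at rest (all of step 2 and angle between tamper's own z axis and vertical below 0.1 rad and z of tamper in the frame of vise below 0.02 m and linear speed of each of tamper, jaw below 0.02 m/s); the robot touches nothing.
It fails at once if the tamper is squeezed with more than 85 N (contact force between jaw and tamper above 85 N).
It fails at once if the crank is pressed on the vise with more than 60 N before it is home (z of crank_socket in the frame of vise above 0.053 m and contact force between crank and vise above 60 N).
It fails at once if the leveller is moved more than 20 mm (distance of leveller from where it was at the start of the episode above 0.02 m).
It fails at once if the filter basket is moved more than 20 mm (distance of filter_basket from where it was at the start of the episode above 0.02 m).
It fails at once if the dosing cup is moved more than 20 mm (distance of dosing_cup from where it was at the start of the episode above 0.02 m).
It also fails if it takes over 72 s, if anything falls off the work surface, if the arm or the gripper's body presses on something with over 40 N, if the wrist force passes 120 N, or if a joint passes its speed limit or range.

## Robot

A 7-joint arm with a two-finger parallel gripper is mounted at the origin on a cart in front of the work surface, level with it; the furniture and walls round the work are solid. World frame = base frame: x ahead of the robot, y to its left, z up, the work surface at z = 0. Lengths are in mm, angles in rad, forces in N, time in s.
With the tool pointing down it reaches from about 400 to 900 mm from the base axis. Payload 5.6 kg.
Tool frame: the origin (TCP) lies midway between the tips of the shut fingers; the grasp point (between the pads) lies 19 mm behind it; x points along the fingers, y is the direction in which the jaws open and shut, and the axes are right-handed (so a half turn about x gives the same grasp; the last joint's range is limited). The gripper opens to 92 mm and grips with 3 to 60 N. Pads are 20 mm wide; open, the fingers measure 128 mm over their backs; the gripper's body (75 mm by 189 mm) begins 69 mm behind the grasp point.
Start: joints at [1.155, 0.468, -0.012, 1.603, 0.006, 1.071, -0.056], TCP at [236.705, -605.377, 179.992] pointing down, gripper open.
Joint ranges: [-2.53, 2.53], [-0.31, 2.02], [-1.57, 1.55], [0.28, 2.44], [-1.29, 4.43], [0.15, 1.84], [-2.92, 2.92]. Speed limits (rad/s): [2.57, 2.57, 3.14, 3.14, 3.14, 3.14, 3.14].

## Interface

Orientations are given as a rotation vector (axis times angle).
In Python, from cell import robot, grip, kin, viewer gives the robot as it stands. Calls block until the motion is done:
- robot.movep(position, orientation): joint-space move of the TCP to a pose.
- robot.servo_line(position, feed=150, rotation=None): straight line of the TCP; rotation=None keeps the orientation; feed is the mean speed in mm/s.
- robot.goto_joints(angles): joint-space move.
- grip(opening, newtons=None): opening from 0.0 (shut) to 1.0 (fully open); newtons is the grip in N (None keeps the last); returns when the fingers have stopped.
- robot.hold(seconds).
- kin.ik(position, orientation): joint angles nearest the present ones, or None.
- robot.observe(): the state.
- viewer.read_camera(name): name is "scene" or "top" or "wrist"; returns the picture (384x512x3 uint8, red, green, blue); there is no depth.
- viewer.camera_info(name): a dict with "camera_matrix" (3x3 intrinsics, pixels), "R" (3x3) and "t" (3): a world point X has camera coordinates R X + t. Camera axes: x right, y down, z forward; pixel columns grow to the right and rows downward; lengths in mm; the calibration is good to about 2 mm. A picture is of the moment at which its call begins: read the wrist's pose just before it. camera_info takes no time and is no camera call; for the wrist camera it gives the pose at the moment of the call.
A pose or a line that the arm cannot do raises robot.IKError and nothing moves.
- robot.job_done(): hands the job in, once; it reports no verdict.
Trained networks look in the newest picture that a camera, given by its name, has taken for a name from the list of things; names that differ only in an ending like _2 or _b are one class to them, and where a whole thing is asked for, a point or a joint stands for the part that bears it (a point fixed in the world has none). Each returns a list of dicts, best first, with "confidence" (0 to 1); they miss things now and then, are a little off and sometimes report something else, mostly with a low value. They report only what shows in the picture. A call takes as long as a camera call.
- viewer.silhouettes(name, camera): "mask" (384x512 bool, what is visible of it).
- viewer.pinpoint(name, camera): "at" ([x, y, z] in mm, in the coordinates of the camera as it stood for that picture, good to about 4 mm: a listed point, or the origin of a listed thing).
The state is a dict: "t": time; "joints": joint angles; "joint_velocities": joint speeds; "joint_torque": joint torques, N m; "tcp_pos": TCP position; "tcp_rot": TCP orientation; "contact_force": force on the tool from outside, world axes, zero at the start; "wrist_torque": the same for the moment, N m; "grip_width": opening from 0.0 (shut) to 1.0 (fully open).
Only numpy, scipy, OpenCV 4.12 (cv2) and the standard library are available. Lean on these libraries where they do the work, as an engineer would, in place of code of your own. Each camera call takes 0.05 s, during which the arm holds its last target. There are 200 camera calls.

## Working session

There is one attempt and no reset: what is moved stays moved. The work goes in short steps, each a Python script; the robot and the scene stay as the last script left them, time stands still between calls to the robot, and variables do not carry over. Pictures are saved under pics/ and viewed, about 8 in all and at most 12, crops included, and the job is handed in when it is done.

```bash
ls; mkdir -p pics
cat > h.py <<'E'
import numpy as np, cv2
from cell import robot, grip, kin, viewer
from scipy.spatial.transform import Rotation as R
def pin(n,c,k=1):
    r=viewer.pinpoint(n,c); i=viewer.camera_info(c)
    return [(np.round(np.array(i["R"]).T@(np.array(d["at"])-np.array(i["t"])),1).tolist(),round(d["confidence"],2)) for d in r[:k]]
def save(c,f):
    im=viewer.read_camera(c); cv2.imwrite("pics/"+f,im[:,:,::-1]); return im
def rot(a): # tool down, jaw axis (y) at angle a in world xy
    x=np.array([0,0,-1.]);y=np.array([np.cos(a),np.sin(a),0]);return R.from_matrix(np.c_[x,y,np.cross(x,y)]).as_rotvec()
E
python3 - <<'E'
from h import *
print({k:np.round(v,3).tolist() for k,v in robot.observe().items()})
for c in ["scene","top"]:
    save(c,c+".png")
    for n in ["vise","shaft_seat","shaft_top","crank_hub","crank_socket","crank_grip","jaw","tamper","leveller","filter_basket","dosing_cup"]: print(c,n,pin(n,c,2))
a=cv2.imread("pics/scene.png");b=cv2.imread("pics/top.png");cv2.imwrite("pics/both.png",cv2.resize(np.vstack([a,b]),(450,600)) if 0 else np.hstack([a,b])[:, :])
E
```

```text
pics
{'t': 0.0, 'joints': [1.155, 0.468, -0.012, 1.604, 0.006, 1.071, -0.056], 'joint_velocities': [-0.0, 0.002, -0.001, 0.0, -0.0, 0.0, 0.001], 'joint_torque': [-0.001, -52.057, -0.013, -24.375, -0.057, 0.017, 0.0], 'tcp_pos': [236.438, -604.788, 179.054], 'tcp_rot': [2.018, 0.382, -2.019], 'contact_force': [-0.031, 0.026, 0.586], 'wrist_torque': [0.029, -0.0, 0.007], 'grip_width': 0.998}
scene vise [([526.6, 56.9, -0.5], 0.65), ([523.1, 63.2, 70.3], 0.26)]
scene shaft_seat [([521.5, 58.3, 50.5], 0.72), ([466.3, -275.6, -2.1], 0.2)]
scene shaft_top [([524.1, 61.6, 70.1], 0.86), ([399.3, -283.5, 33.8], 0.7)]
scene crank_hub [([455.2, -276.8, 36.3], 0.89)]
scene crank_socket [([467.6, -276.3, -0.5], 0.79)]
scene crank_grip [([400.5, -286.9, 34.6], 0.48)]
scene jaw [([504.4, 148.8, 2.1], 0.43)]
scene tamper [([488.3, 205.4, 13.4], 0.68)]
scene leveller [([399.6, 400.1, -1.0], 0.91)]
scene filter_basket [([493.7, 413.6, -1.0], 0.69)]
scene dosing_cup [([731.3, 51.4, -3.2], 0.63)]
top vise [([522.7, 58.8, 2.2], 0.65)]
top shaft_seat [([520.1, 60.6, 41.2], 0.79), ([523.5, 58.5, 70.9], 0.66)]
top shaft_top [([524.5, 55.7, 70.8], 0.78)]
top crank_hub [([457.8, -275.2, 36.7], 0.7)]
top crank_socket [([468.4, -276.9, 3.3], 0.76)]
top crank_grip [([397.6, -284.9, 29.5], 0.49)]
top jaw [([503.7, 150.5, 3.4], 0.56)]
top tamper [([493.1, 211.6, 13.4], 0.57), ([501.4, 152.8, -0.0], 0.22)]
top leveller [([395.8, 399.8, 3.9], 0.69)]
top filter_basket [([490.3, 414.4, -3.3], 0.77), ([491.1, 210.6, 12.0], 0.32)]
top dosing_cup [([731.3, 51.1, -3.5], 0.94)]
```

View pics/top.png

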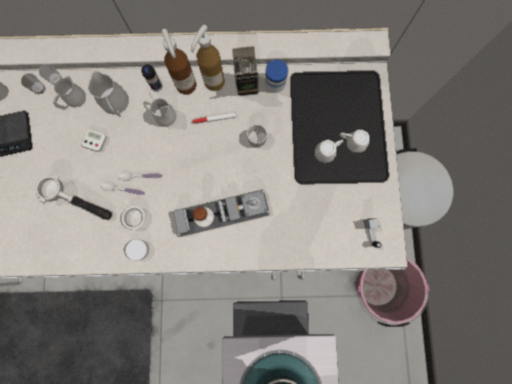

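View pics/scene.png

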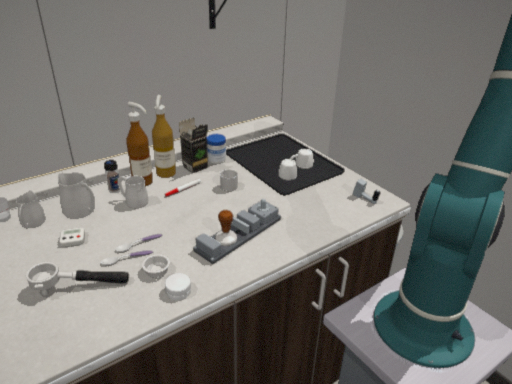

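Run:
```python
from h import *
for p in ([459,-277,220],[459,-277,20],[523,59,170],[523,59,64]):
  for a in (-1.43,1.71):
    q=kin.ik(p,rot(a)); print(p,a,None if q is None else np.round(q,2))
robot.movep([470,-277,220],rot(1.71) if abs(kin.ik([459,-277,220],rot(1.71))[6])<abs(kin.ik([459,-277,220],rot(-1.43))[6]) else rot(-1.43))
o=robot.observe();print(o["t"],np.round(o["joints"],2),o["tcp_pos"],o["contact_force"],o["wrist_torque"])
save("wrist","w1.png")
for n in ["crank_hub","crank_socket","crank_grip"]: print(n,pin(n,"wrist",2))
```

```text
[459, -277, 220] -1.43 [ 0.59  0.24 -0.13  1.83  0.03  1.07 -0.98]
[459, -277, 220] 1.71 [ 1.06  0.32 -0.71  1.8   0.23  1.1   1.98]
[459, -277, 20] -1.43 [ 0.56  0.51 -0.09  1.99  0.07  0.65 -1.02]
[459, -277, 20] 1.71 [ 0.98  0.61 -0.63  1.96  0.52  0.74  1.74]
[523, 59, 170] -1.43 [ 0.31  0.34 -0.59  1.88  0.22  0.98 -1.8 ]
[523, 59, 170] 1.71 [ 0.63  0.48 -1.03  1.87  0.47  1.06  1.12]
[523, 59, 64] -1.43 [ 0.2   0.47 -0.46  1.97  0.3   0.77 -1.87]
[523, 59, 64] 1.71 [ 0.47  0.58 -0.82  1.96  0.56  0.85  1.05]
2.7 [ 0.58  0.26 -0.12  1.81  0.04  1.08 -0.99] [ 469.42166219 -278.3040571   219.90037405] [-0.41289186 -0.71056629 -0.26114006] [-0.00184954  0.04872769  0.02243226]
crank_hub [([452.9, -274.6, 39.6], 0.92)]
crank_socket [([459.1, -277.8, 2.6], 0.76)]
crank_grip [([395.9, -285.8, 32.9], 0.66)]
```

View pics/w1.png

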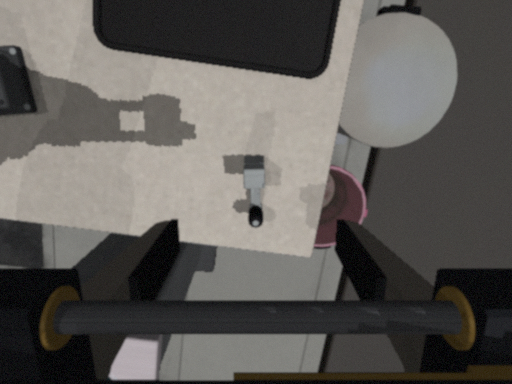

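```bash
cat >> h.py <<'E'
def ray(px,z,c="wrist",i=None):
    i=i or viewer.camera_info(c); K=np.array(i["camera_matrix"]);Rm=np.array(i["R"]);t=np.array(i["t"])
    C=-Rm.T@t; d=Rm.T@np.linalg.solve(K,[px[0],px[1],1.]); return C+d*(z-C[2])/d[2]
def proj(X,c="wrist"):
    i=viewer.camera_info(c); p=np.array(i["camera_matrix"])@(np.array(i["R"])@np.array(X)+np.array(i["t"])); return p[:2]/p[2]
E
python3 - <<'E'
from h import *
i=viewer.camera_info("wrist");print(np.round(-np.array(i["R"]).T@i["t"],1),np.round(i["camera_matrix"],1).tolist())
im=cv2.imread("pics/w1.png")[145:235,215:295];cv2.imwrite("pics/w1c.png",cv2.resize(im,None,fx=6,fy=6,interpolation=cv2.INTER_CUBIC))
E
```

```text
[ 544.3 -268.4  424.6] [[313.5, 0.0, 257.0], [0.0, 313.5, 188.8], [0.0, 0.0, 1.0]]
```

View pics/w1c.png

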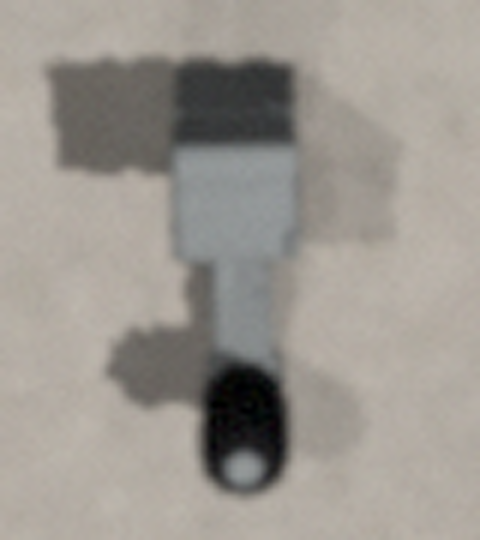

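Run:
```python
from h import *
h=ray((254.3,178.5),54);k=ray((255.5,222.8),54);d=k-h;print(h,k,np.linalg.norm(d),np.arctan2(d[1],d[0]))
```

```text
[ 454.89100112 -277.7238508    54.        ] [ 398.01738527 -287.11600746   54.        ] 57.64391369542425 -2.977928931189091
```

Run:
```python
from h import *
A=-2.978; c=np.array([457.,-277.5])
grip(0.48)
robot.movep([*c,90],rot(A+np.pi))   # jaw along arm
o=robot.observe();print(o["t"],np.round(o["joints"],2),o["tcp_pos"],o["contact_force"],o["grip_width"])
robot.servo_line([*c,23],feed=60)
o=robot.observe();print(o["tcp_pos"],o["contact_force"])
grip(0.0,8); o=robot.observe();print(o["tcp_pos"],o["contact_force"],o["grip_width"]); grip(0.48)
robot.movep([*c,23],rot(A+np.pi/2))
grip(0.0,50)
o=robot.observe();print(o["t"],o["tcp_pos"],o["contact_force"],o["wrist_torque"],o["grip_width"])
robot.servo_line([*c,160],feed=150)
o=robot.observe();print(o["t"],o["tcp_pos"],o["contact_force"],o["wrist_torque"],np.round(o["joints"],2))
```

```text
5.0417 [ 0.77  0.42 -0.35  1.94  0.2   0.81  0.47] [ 457.30714539 -277.68762404   90.30114402] [-0.12161559 -0.32830049  0.43948211] 0.47888274940214987
[ 457.32923774 -277.66860323   23.39498887] [-0.1592308  -0.65381287 -0.06718207]
[ 457.01445038 -277.52160817   23.00953039] [-0.03910972 -0.46464851  0.27840868] 0.004206861770457545
9.7667 [ 456.98997568 -277.49003326   22.97920278] [0.28055218 0.62269188 0.03799142] [-0.03044549 -0.00639044  0.01951689] 0.0058633943246595936
10.8333 [ 456.32932808 -277.14943978  159.12888058] [-0.38238018  0.37584491 -0.8065042 ] [ 0.03383745 -0.01747367  0.0006818 ] [ 0.41  0.3   0.09  1.91 -0.03  0.94 -0.89]
```

Run:
```python
from h import *
im=save("wrist","w2.png")
for n in ["crank_hub","crank_socket","crank_grip"]: print(n,pin(n,"wrist",2))
print(proj([457,-277.5,54]),proj(robot.observe()["tcp_pos"]))
p=save("scene","s2.png")[160:230,320:420]
q=cv2.resize(p,(400,280));cv2.imwrite("pics/c2.png",np.vstack([cv2.resize(im,(512,384)),np.pad(q,((0,0),(0,112),(0,0)))])[:600,:,::-1])
```

```text
crank_hub [([454.6, -274.5, 40.0], 0.68)]
crank_socket [([461.7, -276.9, 4.8], 0.93)]
crank_grip [([395.3, -286.5, 35.8], 0.43), ([455.6, -272.9, 41.8], 0.34)]
[256.45480955 178.19237586] [255.63712483 214.50430314]
```

View pics/c2.png

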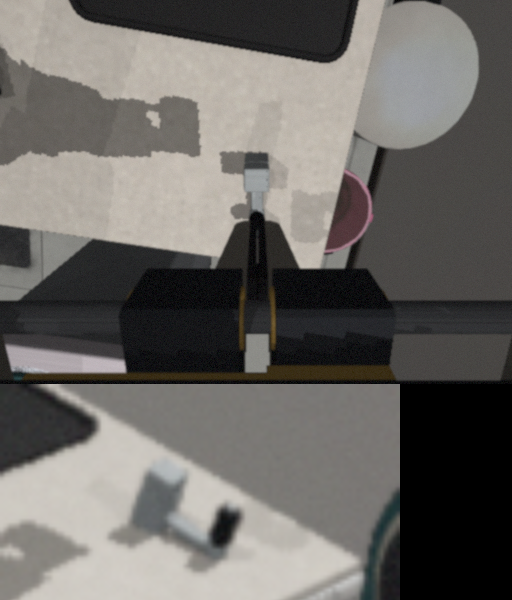

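Run:
```python
from h import *
grip(0.6)
c=[456,-277.5]
robot.movep([*c,70],rot(-1.407))
robot.servo_line([*c,23],feed=80)
o=robot.observe();print(o["t"],o["tcp_pos"],o["contact_force"],o["grip_width"])
im=save("wrist","w3.png");p=save("scene","s3.png")[130:230,310:430]
print(proj(o["tcp_pos"]),proj(o["tcp_pos"],"scene"),proj([457,-277.5,54],"scene"))
cv2.imwrite("pics/c3.png",np.hstack([im[100:384,150:360],cv2.resize(p,(340,284))])[:,:,::-1])
```

```text
13.1917 [ 456.21878488 -277.67984685   23.1585125 ] [-1.24119356 -0.09025495  0.3867139 ] 0.5995041216333498
[255.46667457 214.6284711 ] [359.75116342 188.99482823] [360.93434397 180.68718087]
```

View pics/c3.png

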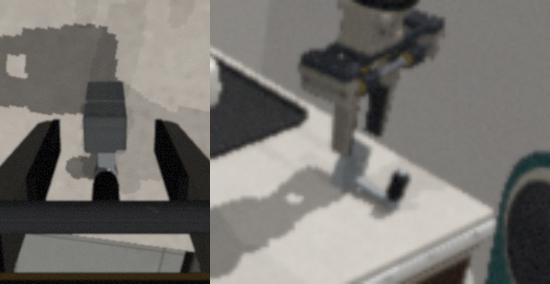

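Run:
```python
from h import *
grip(0.0,30)
o=robot.observe();print(o["t"],o["tcp_pos"],o["contact_force"],o["grip_width"])
im=save("wrist","w4.png");p=save("scene","s4.png")[130:230,310:430]
i=viewer.camera_info("wrist")
cv2.imwrite("pics/c4.png",np.hstack([im[100:384,150:360],cv2.resize(p,(340,284))])[:,:,::-1])
```

```text
14.1833 [ 456.01269112 -277.49694726   23.00233721] [-0.03353219 -0.28377197 -0.19834256] 0.0028463200318687635
```

View pics/c4.png

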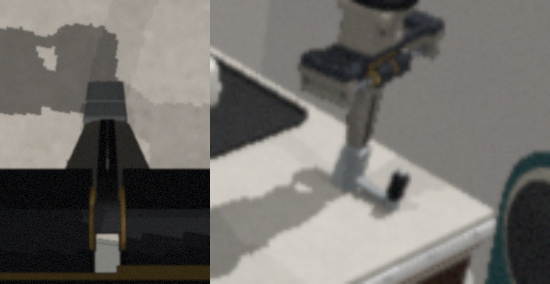

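Run:
```python
from h import *
i=viewer.camera_info("wrist");print(np.round(-np.array(i["R"]).T@i["t"],1),np.round(np.array(i["R"]),3).tolist())
for X in ([457,-277.5,54],[470,-275.4,54],[470,-275.4,0],[444,-279.6,54],[457,-277.5,0],[456,-277.5,23],[456,-277.5,42],[398,-287,54]): print(X,proj(X),proj(X,"scene"))
print(ray((255,224),54),ray((255,183),0))
for c in ("scene","top"):
    j=viewer.camera_info(c);print(c,np.round(-np.array(j["R"]).T@j["t"],1))
im=cv2.imread("pics/w3.png")[150:330,170:350];s=cv2.imread("pics/s4.png")[150:210,330:400]
cv2.imwrite("pics/c5.png",np.hstack([cv2.resize(im,(450,450)),cv2.resize(s,(350,450),interpolation=2)[:, :, :]]))
```

```text
[ 530.4 -266.1  227.8] [[0.164, -0.987, 0.0], [-0.951, -0.158, 0.267], [-0.263, -0.044, -0.964]]
[457, -277.5, 54] [255.69375669 230.90206905] [360.93434397 180.68718087]
[470, -275.4, 54] [255.76438443 210.06579582] [357.46429846 179.10948317]
[470, -275.4, 0] [256.01991993 186.21533088] [355.11259517 193.32540761]
[444, -279.6, 54] [255.62573162 250.97051487] [364.44316457 182.28250812]
[457, -277.5, 0] [255.96089228 202.87230871] [358.50089402 194.94917641]
[456, -277.5, 23] [255.628214   214.50983381] [359.75502493 189.08347943]
[456, -277.5, 42] [255.50921936 224.85635247] [360.61671897 184.0437969 ]
[398, -287, 54] [255.35710765 316.40061637] [377.1733946  188.07645435]
[ 461.29135562 -276.37538423   54.        ] [ 472.33896525 -274.23837792    0.        ]
scene [-330.9  707.   781.2]
top [ 355.3   53.3 1117.3]
```

View pics/c5.png

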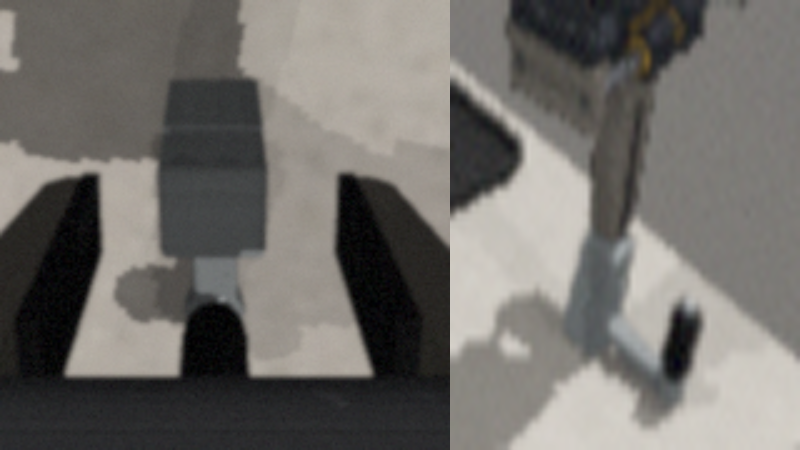

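Run:
```python
from h import *
grip(0.5)
for z in (12,4,-4,-10):
    robot.servo_line([455.5,-277.5,z],feed=60)
    grip(0.2,10);o=robot.observe();print(z,np.round(o["tcp_pos"],1),np.round(o["contact_force"],1),round(o["grip_width"],3))
    if abs(o["contact_force"][2])>6 or o["grip_width"]>0.24: break
    grip(0.5)
p=save("scene","s6.png")[150:210,330:400];cv2.imwrite("pics/c6.png",cv2.resize(p,(350,450),interpolation=2)[:,:,::-1])
```

```text
12 [ 455.6 -277.6   12.1] [-0.5  0.5  0.2] 0.282
```

View pics/c6.png

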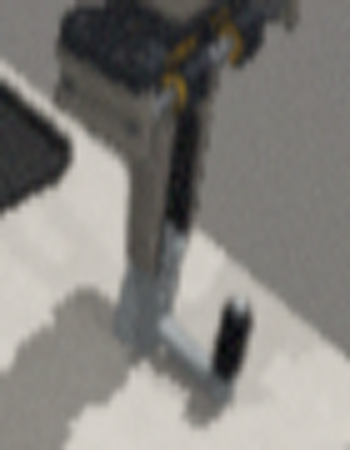

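Run:
```python
from h import *
A=-2.978
grip(0.48)
robot.servo_line([455.5,-277.5,-7],feed=60)
o=robot.observe();print(np.round(o["tcp_pos"],1),np.round(o["contact_force"],1))
robot.movep([455.5,-277.5,-7],rot(A+np.pi))
grip(0.2,50);o=robot.observe();print(o["t"],np.round(o["tcp_pos"],1),np.round(o["contact_force"],1),round(o["grip_width"],3))
robot.servo_line([455.5,-277.5,130],feed=200)
# look at the shaft: camera offset ~75mm in dir perpendicular; put shaft near image centre
a=A+np.pi
q=kin.ik([450,40,150],rot(a));print(np.round(q,2))
i=viewer.camera_info("wrist");C=-np.array(i["R"]).T@i["t"];print("camoff",C-robot.observe()["tcp_pos"])
robot.movep([510,-55,150],rot(a))
o=robot.observe();print(o["t"],np.round(o["joints"],2),np.round(o["tcp_pos"],1),np.round(o["contact_force"],1),round(o["grip_width"],3),proj([523,59,72]))
save("wrist","w7.png")
for n in ["shaft_top","shaft_seat","vise","crank_hub","crank_grip","tamper"]: print(n,pin(n,"wrist"))
```

```text
[ 455.1 -277.3   -7.6] [-0.2 -0.3  0.6]
18.3667 [ 455.2 -277.3   -7.3] [ 0.4  1.  -1.9] 0.287
[ 0.39  0.23 -0.62  2.07  0.17  0.89 -0.16]
camoff [-11.68831478  73.21487249 204.89786755]
20.1167 [ 0.48  0.33 -0.52  1.94  0.2   0.93  0.03] [509.5 -56.7 149.2] [-0.6 -1.3 -1.1] 0.293 [295.43165143  55.11711783]
shaft_top [([523.0, 56.9, 70.5], 0.81)]
shaft_seat [([522.6, 56.6, 44.6], 0.8)]
vise [([523.9, 60.0, 0.6], 0.7)]
crank_hub [([504.4, -45.0, 195.7], 0.62)]
crank_grip [([445.0, -65.9, 199.9], 0.88)]
tamper []
```

Run:
```python
import cv2
im=cv2.imread("pics/w7.png");cv2.imwrite("pics/c7.png",cv2.resize(im[10:110,240:360],None,fx=6,fy=6,interpolation=2))
```

```text
(no output)
```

View pics/c7.png

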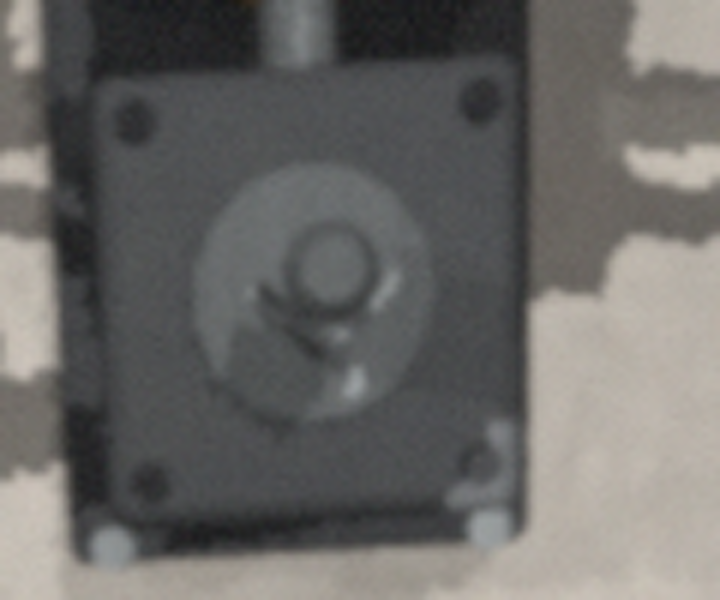

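Run:
```python
from h import *
f=lambda x,y,z:ray((x/6+240,y/6+10),z)
print("tip",f(333,265,72),"collar",f(315,292,45))
l,b,r=f(260,288,45),f(328,358,45),f(400,275,50)
print(l,b,r);d=b-l;print("ang",np.degrees(np.arctan2(d[1],d[0]))%90,np.hypot(*d[:2]));d=r-b;print(np.degrees(np.arctan2(d[1],d[0]))%90)
k=[f(*p,43) for p in((135,120),(480,100),(150,483),(480,462))];print("holes mean",np.mean(k,0));d=k[0]-k[2];print("vise yaw",np.degrees(np.arctan2(d[1],d[0]))-90)
o=robot.observe();print(np.degrees(R.from_rotvec(o["tcp_rot"]).as_matrix()[:,1]*0+np.arctan2(*R.from_rotvec(o["tcp_rot"]).as_matrix()[[1,0],1])))
```

```text
tip [523.52543277  60.6464068   72.        ] collar [523.98544355  60.55931615  45.        ]
[515.56353809  59.75623255  45.        ] [527.78885255  51.56145878  45.        ] [535.72736048  64.26888616  50.        ]
ang 56.16558266337394 14.717765818610854
58.006401455361846
holes mean [523.65977046  60.23210161  43.        ]
vise yaw 12.183216461765753
[9.28031936 9.28031936 9.28031936]
```

```bash
cat >> h.py <<'E'
def st(tag=""):
    o=robot.observe();print(tag,round(o["t"],2),np.round(o["tcp_pos"],1),"F",np.round(o["contact_force"],1),"M",np.round(o["wrist_torque"],2),round(o["joints"][6],2),round(o["grip_width"],3));return o
E
python3 - <<'E'
from h import *
a=np.radians(147);c=np.array([523.7,60.4])
robot.movep([*c,120],rot(a));st()
robot.servo_line([*c,72],feed=80);robot.hold(.2);o=st();f0=o["contact_force"]
for z in np.arange(69,36,-3):
    robot.servo_line([*c,z],feed=30);o=st(z)
    if (o["contact_force"]-f0)[2]>10: break
print(np.degrees(np.arctan2(*R.from_rotvec(o["tcp_rot"]).as_matrix()[[1,0],1])))
E
```

```text
22.11 [523.7  60.  120. ] F [ 0.4  0.1 -1.6] M [ 0.12 -0.09 -0.01] 1.9 0.29
 23.06 [524.1  60.4  72.5] F [ 0.2  0.3 -2.4] M [ 0.16 -0.09  0.02] 1.84 0.292
69 23.31 [523.6  60.3  68.9] F [ 0.2  0.3 -2.5] M [ 0.13 -0.1   0.03] 1.84 0.286
66 23.56 [523.5  60.3  65.8] F [-0.2  0.  -1.6] M [ 0.13 -0.11  0.03] 1.84 0.29
63 23.81 [524.3  60.7  63.9] F [-1.6  0.1  5.9] M [ 0.01  0.31 -0.01] 1.83 0.289
60 24.06 [524.9  61.6  63.2] F [-6.8 -1.3 25.7] M [-0.24  1.8   0.01] 1.83 0.284
147.03362440244612
```

```bash
cat > srch.py <<'E'
from h import *
def search(c,a,offs,zc=61.7):
    c=np.array(c)
    for d in offs:
        p=c+d
        robot.servo_line([*p,zc],feed=40,rotation=rot(a))
        o=robot.observe();F=o["contact_force"]
        print(d,np.round(o["tcp_pos"],1),np.round(F,1),np.round(o["wrist_torque"][:2],2))
        if o["tcp_pos"][2]<zc+.5 and F[2]<4: print("drop"); return p
E
python3 - <<'E'
from srch import *
a=np.radians(147);c=np.array([523.7,60.4])
robot.servo_line([*c,66],feed=40)
p=search(c,a,[np.array(d) for d in [(-1.2,0),(-2.2,0),(-2.2,1.2),(-1.2,1.2),(0,1.2),(0,-1.2),(-1.2,-1.2),(-2.2,-1.2),(-3.4,-1.2),(-3.4,0),(-3.4,1.2)]])
st()
E
```

```text
[-1.2  0. ] [524.   60.5  63.4] [-3.1 -1.4 17.1] [-0.42  0.62]
[-2.2  0. ] [523.8  60.4  63.4] [-0.2 -1.5 15.5] [-0.35  0.07]
[-2.2  1.2] [523.9  60.7  63.4] [-1.3 -4.5 15.4] [-0.84  0.15]
[-1.2  1.2] [524.1  60.7  63.3] [-2.8 -3.6 17.1] [-0.85  0.63]
[0.  1.2] [524.3  60.8  63.3] [-4.9 -3.7 20. ] [-0.92  1.16]
[ 0.  -1.2] [524.2  60.4  63.3] [-5.6 -0.3 18.4] [0.15 1.26]
[-1.2 -1.2] [524.   60.3  63.4] [-3.2  0.6 16.5] [0.09 0.57]
[-2.2 -1.2] [523.7  60.2  63.4] [-0.3  0.6 14.5] [0.1  0.16]
[-3.4 -1.2] [523.5  60.1  63.5] [ 0.9  0.6 12.5] [ 0.12 -0.48]
[-3.4  0. ] [523.5  60.4  63.5] [ 2.4 -1.9 13.2] [-0.41 -0.51]
[-3.4  1.2] [523.6  60.6  63.5] [ 1.2 -4.1 13.1] [-0.9  -0.55]
 27.12 [523.6  60.6  63.5] F [ 1.2 -4.1 13.1] M [-0.9  -0.55 -0.01] 1.83 0.28
```

Run:
```python
from h import *
c=np.array([522.2,59.8])
for d in (0,4,8,12,16,20,24,20,12,4,-4,-8,-12,-16,-20,-24,-28,-32,-36,-40,-44):
    robot.servo_line([*c,62.3],feed=40,rotation=rot(np.radians(147+d)))
    o=robot.observe();F=o["contact_force"];print(d,round(o["t"],2),np.round(o["tcp_pos"],1),np.round(F,1),np.round(o["wrist_torque"],2))
    if o["tcp_pos"][2]<62.8 : print("drop"); break
```

```text
0 27.37 [523.8  60.3  63.5] [ 0.2 -0.9 12.1] [-0.06  0.16  0.  ]
4 27.62 [523.7  60.4  63.5] [-1.6 -0.9 12.4] [ 0.01  0.22 -0.02]
8 27.87 [523.7  60.5  63.5] [-0.7 -0.4 12.3] [ 0.01  0.28 -0.05]
12 28.12 [523.6  60.7  63.5] [-1.2  0.7 11.6] [ 0.09  0.27 -0.05]
16 28.37 [523.6  60.7  63.5] [-1.2 -0.3 10.7] [0.1  0.28 0.02]
20 28.62 [523.5  60.7  63.5] [-2.   0.1 12.2] [0.09 0.35 0.01]
24 28.87 [523.5  60.8  63.5] [-1.2  0.3 12. ] [ 0.09  0.33 -0.01]
20 29.12 [523.6  60.7  63.5] [-0.5 -0.3 11.3] [0.13 0.25 0.08]
12 29.41 [524.   60.6  63.5] [-0.7  1.1 10.5] [ 0.11 -0.   -0.  ]
4 29.7 [524.2  60.6  63.6] [ 0.8  0.5 10.8] [ 0.09 -0.11  0.03]
-4 29.99 [524.4  60.5  63.6] [ 0.8 -0.6  9.9] [ 0.09 -0.17 -0.01]
-8 30.24 [524.4  60.4  63.6] [ 0.8  0.2 10.7] [ 0.02 -0.23 -0.01]
-12 30.49 [524.5  60.3  63.6] [ 1.4  0.1 10.8] [ 0.01 -0.29  0.02]
-16 30.74 [524.5  60.3  63.6] [ 0.8 -0.4  9.4] [-0.05 -0.23 -0.01]
-20 30.99 [524.5  60.2  63.6] [ 1.3 -0.8 10.9] [-0.06 -0.33  0.03]
-24 31.24 [524.5  60.1  63.6] [ 0.7 -0.5 10.7] [-0.1  -0.26 -0.01]
-28 31.49 [524.5  60.1  63.6] [ 1.2 -1.7 11.2] [-0.11 -0.36  0.01]
-32 31.74 [524.5  60.   63.6] [ 1.  -0.6 10.8] [-0.1  -0.28  0.  ]
-36 31.99 [524.5  60.   63.6] [ 0.8 -1.4  9.9] [-0.09 -0.28  0.07]
-40 32.24 [524.5  59.9  63.6] [ 0.9 -1.4 10. ] [-0.16 -0.29 -0.02]
-44 32.49 [524.5  59.9  63.6] [ 0.5 -1.4  9.7] [-0.14 -0.27  0.01]
```

Run:
```python
import numpy as np
F=np.array([[-3.1,-1.4,17.1],[-.2,-1.5,15.5],[-1.3,-4.5,15.4],[-2.8,-3.6,17.1],[-4.9,-3.7,20],[-5.6,-.3,18.4],[-3.2,.6,16.5],[-.3,.6,14.5],[.9,.6,12.5],[2.4,-1.9,13.2],[1.2,-4.1,13.1],[-6.8,-1.3,25.7],[-1.6,.1,5.9]])-[0,.2,-2.3]
M=np.array([[-.42,.62],[-.35,.07],[-.84,.15],[-.85,.63],[-.92,1.16],[.15,1.26],[.09,.57],[.1,.16],[.12,-.48],[-.41,-.51],[-.9,-.55],[-.24,1.8],[.01,.31]])-[.13,-.10]
A=[];b=[]
for f,m in zip(F,M):
    A+=[[0,f[2],-f[1]],[-f[2],0,f[0]]];b+=list(m)
s,res,_,_=np.linalg.lstsq(np.array(A),np.array(b),rcond=None);print(s*1000,np.sqrt(res/len(b)))
F=np.array([[.2,-.9,12.1],[-1.2,.3,12],[.8,.2,10.7],[.5,-1.4,9.7]])-[0,.2,-2.3];M=np.array([[-.06,.16],[.09,.33],[.02,-.23],[-.14,-.27]])-[.13,-.1]
for f,m in zip(F,M): print("xy mm",(m[0]+s[2]*f[1])/f[2]*1e3,-(m[1]-s[2]*f[0])/f[2]*1e3)
```

```text
[  -2.42608737   -2.38610366 -239.51305004] [0.11258444]
xy mm 5.101691322796407 -21.382125695053894
xy mm -4.472119231076086 -9.970932863450614
xy mm -8.461538461538462 -4.739264618084937
xy mm 9.435073339184026 4.186956248171658
```

Run:
```python
from h import *
c=np.array([523.7,60.4]);a=rot(np.radians(147))
robot.servo_line([*(c+[-1,-1]),67],feed=40,rotation=a)
offs=[(-1,-1),(-1,-2.5),(-1,-4),(-2.5,-4),(-2.5,-2.5),(-2.5,-1),(-2.5,.5),(-4,.5),(-4,-1),(-4,-2.5),(-4,-4),(.5,-4),(.5,-2.5),(.5,-1),(.5,.5),(2,.5),(2,-1),(2,-2.5),(2,2),(.5,2),(-1,2),(-2.5,2)]
for d in offs:
    robot.servo_line([*(c+d),62.4],feed=40)
    o=robot.observe();F=o["contact_force"];print(d,round(o["t"],2),np.round(o["tcp_pos"],1),np.round(F,1),np.round(o["wrist_torque"],2))
    if o["tcp_pos"][2]<62.9: print("drop");break
```

```text
(-1, -1) 33.67 [523.5  59.7  63.5] [-2.3 -1.  10. ] [-0.11  0.53 -0.01]
(-1, -2.5) 33.92 [523.4  59.4  63.6] [-2.2  1.1  9.1] [ 0.57  0.46 -0.04]
(-1, -4) 34.17 [523.5  58.8  63.6] [-2.4  3.7  6.9] [ 0.93  0.37 -0.04]
(-2.5, -4) 34.42 [523.   58.5  63.6] [0.2 2.9 5.6] [ 1.05 -0.32  0.02]
(-2.5, -2.5) 34.67 [523.1  58.8  63.6] [0.7 0.7 6.1] [ 0.39 -0.31  0.02]
(-2.5, -1) 34.92 [523.1  59.1  63.6] [ 0.7 -1.6  7.7] [-0.22 -0.38  0.01]
(-2.5, 0.5) 35.17 [523.3  59.4  63.6] [ 0.7 -3.3  8.1] [-0.79 -0.36  0.04]
(-4, 0.5) 35.42 [522.4  59.7  63.6] [ 2.6 -1.8  6.8] [-0.59 -0.81  0.02]
(-4, -1) 35.67 [522.4  59.4  63.7] [2.1 0.1 5.5] [ 0.05 -0.79 -0.  ]
(-4, -2.5) 35.92 [522.1  58.9  63.6] [2.  2.  4.8] [ 0.57 -0.65  0.01]
(-4, -4) 36.17 [521.5  57.8  63.4] [2.4 2.8 5.7] [ 0.88 -0.62 -0.01]
(0.5, -4) 36.44 [524.3  57.3  63.2] [-2.3  1.4 11. ] [ 0.52  0.52 -0.04]
(0.5, -2.5) 36.69 [524.4  57.6  63.2] [-1.7  0.2 10. ] [-0.09  0.53  0.01]
(0.5, -1) 36.94 [524.5  57.9  63.2] [-1.5 -2.7 11.3] [-0.69  0.4   0.03]
(0.5, 0.5) 37.19 [524.6  58.2  63.2] [-2.8 -5.6 13. ] [-1.23  0.49  0.05]
(2, 0.5) 37.44 [525.   58.3  63.1] [-4.6 -5.2 14.1] [-1.21  1.16  0.02]
(2, -1) 37.69 [524.9  58.   63.1] [-4.2 -2.1 12.9] [-0.62  1.09  0.01]
(2, -2.5) 37.94 [524.9  57.6  63.2] [-5.  -0.6 11.9] [0.05 1.13 0.04]
(2, 2) 38.21 [525.9  61.3  63.5] [-1.9 -2.1 13.1] [-0.48  0.63 -0.04]
(0.5, 2) 38.46 [525.7  61.2  63.6] [ 0.5 -2.2 10.2] [-0.44 -0.14 -0.  ]
(-1, 2) 38.71 [525.2  61.3  63.7] [ 2.5 -1.6  8.7] [-0.44 -0.81  0.04]
(-2.5, 2) 38.96 [524.1  61.5  63.7] [ 2.8 -1.2  6.8] [-0.39 -1.   -0.03]
```

Run:
```python
from h import *
a=rot(np.radians(147))
robot.servo_line([523.5,57,65],feed=40,rotation=a)
for d in [(523.5,57),(523.5,55.5),(523.5,54),(525,54),(525,55.5),(526.5,55.5),(526.5,57),(522,55.5),(522,54),(523.5,52)]:
    robot.servo_line([*d,62],feed=40)
    o=robot.observe();F=o["contact_force"];print(d,round(o["t"],2),np.round(o["tcp_pos"],1),np.round(F,1),np.round(o["wrist_torque"],2))
    if o["tcp_pos"][2]<62.5: print("drop");break
```

```text
(523.5, 57) 39.52 [522.7  55.3  61.3] [-1.1 -4.6 -0.2] [-1.03  0.23  0.03]
drop
```

Run:
```python
from h import *
p=np.array([522.6,55.3]);ang=147
for z in np.arange(60.5,36,-2.5):
    robot.servo_line([*p,z],feed=30,rotation=rot(np.radians(ang)))
    o=robot.observe();F=o["contact_force"];print(z,np.round(p,1),round(o["t"],2),np.round(o["tcp_pos"],1),np.round(F,1),np.round(o["wrist_torque"],2))
    if F[2]>12: break
    p=p+np.clip(np.array(F[:2])*0.25,-1,1)
```

```text
60.5 [522.6  55.3] 39.77 [522.7  55.1  60.9] [-1.4 -2.9  6. ] [-0.74  0.4   0.01]
58.0 [522.2  54.6] 40.02 [522.9  54.9  59.9] [-4.6 -4.3 17.7] [-0.86  1.14  0.02]
```

Run:
```python
from h import *
p=np.array([521.5,54.0])
for d in (0,-5,-10,-15,-20,-10,0,5,10,15,20,25,30,35,40,45):
    robot.servo_line([*p,58.6],feed=40,rotation=rot(np.radians(147+d)))
    o=robot.observe();F=o["contact_force"];print(d,np.round(p,1),round(o["t"],2),np.round(o["tcp_pos"],1),np.round(F,1),np.round(o["wrist_torque"],2))
    if o["tcp_pos"][2]<59.2: print("drop");break
    p=p+np.clip(np.array(F[:2])*0.2,-.5,.5)
```

```text
0 [521.5  54. ] 40.27 [522.6  54.5  60.1] [-2.2 -2.  11.6] [-0.55  0.5   0.01]
-5 [521.1  53.6] 40.52 [520.9  53.9  58.4] [-0.6  0.1 -1.8] [-0.09 -0.03  0.01]
drop
```

Run:
```python
from h import *
p=np.array([521.0,53.9]);ang=142
for z in np.arange(56,35,-3):
    robot.servo_line([*p,z],feed=40,rotation=rot(np.radians(ang)))
    o=robot.observe();F=o["contact_force"];print(z,np.round(p,1),round(o["t"],2),np.round(o["tcp_pos"],1),np.round(F,1),np.round(o["wrist_torque"],2))
    if F[2]>10: break
    p=p+np.clip(np.array(F[:2])*0.25,-1,1)
```

```text
56 [521.   53.9] 40.77 [520.4  54.   55.3] [-0.7 -1.2 -2.5] [-0.2   0.08 -0.02]
53 [520.8  53.6] 41.02 [520.5  53.7  52.6] [-1.4 -0.9 -2.5] [-0.15  0.11  0.02]
50 [520.5  53.4] 41.27 [520.3  53.4  49.8] [ 0.1 -1.5 -2.5] [-0.22  0.1  -0.  ]
47 [520.5  53. ] 41.52 [520.5  53.   46.8] [-0.  -1.5 -2.4] [-0.22  0.1   0.  ]
44 [520.5  52.7] 41.77 [520.4  52.7  43.8] [-1.1 -0.8 -2.6] [-0.17  0.06 -0.02]
41 [520.2  52.4] 42.02 [520.1  52.6  40.8] [-0.6 -0.7 -3. ] [-0.1   0.03  0.02]
38 [520.1  52.3] 42.27 [520.   52.4  37.8] [-1.6 -1.  -2.7] [-0.06  0.06  0.03]
```

Run:
```python
from h import *
robot.servo_line([520.3,52.8,35.5],feed=30);st()
im=save("wrist","w8.png");s=save("scene","s8.png")
print(pin("crank_hub","scene"),pin("crank_grip","scene"),pin("shaft_top","scene"))
print(proj([523.7,60.4,60],"scene"),proj([520.3,53,99],"scene"))
u,v=map(int,proj([521,57,60],"scene"))
cv2.imwrite("pics/c8.png",np.hstack([cv2.resize(s[v-40:v+35,u-40:u+40],(400,375),interpolation=2),im[:375,100:500]])[:,:,::-1])
```

```text
42.52 [520.3  52.4  36.8] F [-5.4 -3.5 13.9] M [-0.72  1.23 -0.  ] 1.74 0.284
[([513.1, 43.9, 80.6], 0.6)] [([525.5, 55.5, 0.2], 0.73)] [([521.8, 59.6, 69.7], 0.75)]
[262.53148903 202.20120252] [265.72610003 190.60007636]
```

View pics/c8.png

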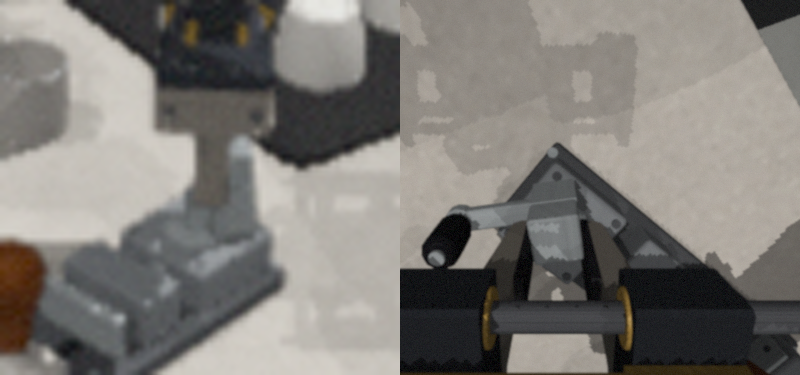

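Run:
```python
from h import *
i=viewer.camera_info("wrist");print(np.round(-np.array(i["R"]).T@i["t"],1))
print("housing centre",ray((262,225),43), [ray((x-300,y),43).round(1) for x,y in((557,175),(615,222),(567,275))])
t=np.radians(142+180);u=np.array([np.cos(t),np.sin(t)]);h=np.array([520.3,52.5])
D=lambda X:(proj(X)+[300,0]).round(0)
print("shaft45",D([523.7,60.4,45]),"hubtop",D([*h,99]),"knobtop",D([*(h+60*u),99]),"armend top",D([*(h+70*u),62]),"hub base",D([*h,45]))
print("grip pin",pin("crank_grip","wrist"),pin("crank_hub","wrist"),pin("crank_socket","wrist"),pin("shaft_seat","wrist"))
S=lambda X:((proj(X,"scene")-[proj([521,57,60],"scene")[0].astype(int)-40,proj([521,57,60],"scene")[1].astype(int)-40])*5).round(0)
print("scene hubtop",S([*h,99]),"base",S([*h,45]),"knobtop",S([*(h+60*u),99]),"shaft tip",S([523.7,60.4,72]))
```

```text
[474.2  -7.3 241.8]
housing centre [521.02017469  57.83325921  43.        ] [array([502.3,  28.3,  43. ]), array([491.4,  78.2,  43. ]), array([541.5,  90.1,  43. ])]
shaft45 [561. 231.] hubtop [558. 258.] knobtop [439. 258.] armend top [445. 229.] hub base [558. 220.]
grip pin [([564.7, 17.8, 84.8], 0.92)] [([511.9, 43.0, 83.3], 0.91)] [] [([565.5, 13.1, 85.0], 0.66)]
scene hubtop [209. 143.] base [206. 221.] knobtop [212.  89.] shaft tip [193. 184.]
```

Run:
```python
from h import *
robot.servo_line([520,52,82],feed=150)
robot.servo_line([532,69,82],feed=150,rotation=rot(np.radians(137)))
H=[];G=[];o=st()
for k in range(3):
    im=save("wrist",f"w9_{k}.png")
    for n,L in(("crank_hub",H),("crank_grip",G)):
        r=pin(n,"wrist");print(n,r)
        if r and r[0][1]>.4:L.append(r[0][0])
    print(pin("crank_socket","wrist"))
h=np.mean(H,0);g=np.mean(G,0);d=g-h;print(h-o["tcp_pos"],d,np.hypot(*d[:2]),np.degrees(np.arctan2(d[1],d[0])))
cv2.imwrite("pics/c9.png",cv2.resize(im[130:330,80:380],None,fx=2.5,fy=2.5,interpolation=2)[:,:,::-1])
u=np.radians(-43)
for X in ([523.7,60.4,143],[523.7,60.4,72]): print(proj(X),(proj(X)-[80,130])*2.5)
```

```text
43.72 [531.3  69.5  81. ] F [-0.8 -0.8 -2.6] M [ 0.13 -0.08  0.01] 1.7 0.286
crank_hub [([488.1, 207.6, 13.1], 0.73)]
crank_grip [([571.3, 30.1, 130.8], 0.9)]
[([525.3, 55.9, 92.8], 0.75)]
crank_hub [([521.3, 60.9, 131.1], 0.58)]
crank_grip [([571.7, 26.3, 130.0], 0.73)]
[([522.3, 54.4, 93.6], 0.96)]
crank_hub [([520.8, 62.9, 128.9], 0.66)]
crank_grip [([571.5, 31.6, 131.2], 0.62)]
[([521.3, 55.9, 92.3], 0.85)]
[-21.18945246  41.01323927  10.07442669] [ 61.43333333 -81.13333333  39.63333333] 101.76773664684809 -52.86736560645767
[258.93051716 235.34395681] [447.32629291 263.35989203]
[258.3418032  194.63900962] [445.854508   161.59752405]
```

View pics/c9.png

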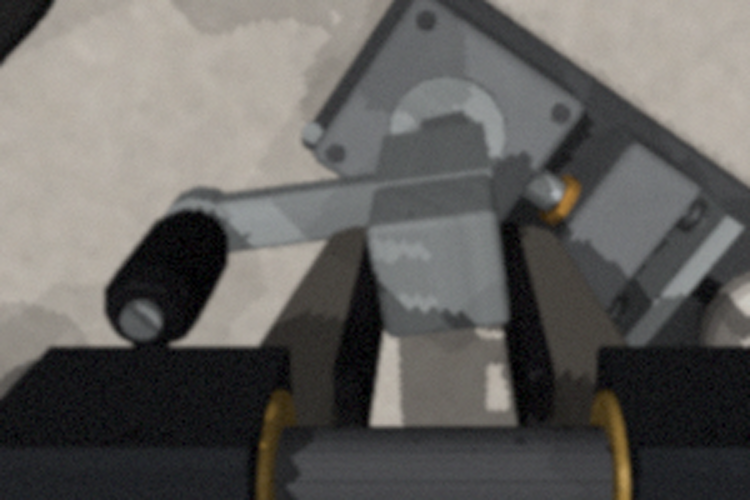

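Run:
```python
from h import *
f=lambda x,y,z:ray((x/2.5+80,y/2.5+130),z)
C=[f(*p,142.3) for p in((370,228),(500,210),(508,325),(385,333))]
h=np.mean(C,0);k=f(142,320,142.3);d=k-h;t=robot.observe()["tcp_pos"]
print(np.round(C,1).tolist(),"hub",h,"knob",k,np.hypot(*d[:2]),np.degrees(np.arctan2(d[1],d[0])),"off",h-t)
for i,j in((0,1),(3,2),(0,3),(1,2)):
    e=C[j]-C[i];print(np.degrees(np.arctan2(e[1],e[0]))%90,np.hypot(*e[:2]))
H=[f(*p,43) for p in((427,20),(562,113),(336,153))];print("holes",np.round(H,1).tolist(),"centre",(H[1]+H[2])/2)
a=np.radians(137);off=(h-t)[:2];print("perp",off@[-np.sin(a),np.cos(a)],"jaw",off@[np.cos(a),np.sin(a)])
```

```text
[[529.9, 44.7, 142.3], [508.7, 59.4, 142.3], [524.1, 79.1, 142.3], [543.8, 63.2, 142.3]] hub [526.61646816  61.59916265 142.3       ] knob [577.96223732  27.35767467 142.3       ] 61.716023118451496 -33.69854539989995 off [-5.38693084 -7.27336358 60.26236816]
55.41415338179783 25.818837002661972
51.15835891359549 25.22457549627226
53.25392988694472 23.114918864208164
51.89619794271737 25.017533482135132
holes [[502.7, 29.4, 43.0], [491.4, 80.2, 43.0], [553.5, 40.4, 43.0]] centre [522.43113153  60.31851467  43.        ]
perp 8.993279375218496 jaw -1.0206702177763025
```

Run:
```python
from h import *
c=np.array([528.0,68.2]);a=rot(np.radians(138))
robot.servo_line([*c,68],feed=80,rotation=a)
offs=[(0,0),(-1.3,0),(-1.3,-1.3),(0,-1.3),(1.3,-1.3),(1.3,0),(1.3,1.3),(0,1.5),(-1.3,1.5),(-2.8,1.5),(-2.8,0),(-2.8,-1.5),(-2.8,-2.8),(-1.3,-2.8),(0,-2.8),(1.3,-2.8)]
for d in offs:
    robot.servo_line([*(c+d),62.4],feed=50)
    o=robot.observe();F=o["contact_force"];print(d,round(o["t"],2),np.round(o["tcp_pos"],1),np.round(F,1),np.round(o["wrist_torque"],2))
    if o["tcp_pos"][2]<63: print("drop");break
```

```text
(0, 0) 44.91 [528.5  68.8  62.5] [ 2.1  1.4 -1.8] [ 0.43 -0.39 -0.02]
drop
```

Run:
```python
from h import *
p=np.array([528.4,68.6]);ang=138.;z=60.
seq=iter([2,4,6,-2,-4,-6,8,-8,10,-10])
n=0
while z>36.5 and n<22:
    n+=1
    robot.servo_line([*p,z],feed=45,rotation=rot(np.radians(ang)))
    o=robot.observe();F=o["contact_force"];zz=o["tcp_pos"][2];print(round(z,1),ang,np.round(p,1),round(o["t"],2),np.round(o["tcp_pos"],1),np.round(F,1),np.round(o["wrist_torque"],2))
    p=p+np.clip(np.array(F[:2])*0.2,-.7,.7)
    if F[2]>5 and zz>39.5:
        try: ang=138+next(seq)
        except StopIteration: break
        z=max(z,zz-1.3)
    else: z=zz-4
    if zz<39 and F[2]>3: break
```

```text
60.0 138.0 [528.4  68.6] 45.16 [529.4  69.5  60.6] [2.2 2.4 1.9] [ 0.74 -0.63 -0.03]
56.6 138.0 [528.8  69.1] 45.41 [530.   70.1  57.2] [2.7 3.3 0.3] [ 1.15 -0.92  0.07]
53.2 138.0 [529.4  69.7] 45.66 [529.7  70.2  52.8] [ 4.3  2.7 -2. ] [ 1.09 -1.11  0.06]
48.8 138.0 [530.1  70.3] 45.91 [529.8  70.2  48. ] [ 3.3  4.1 -5. ] [ 1.   -1.06  0.02]
44.0 138.0 [530.7  71. ] 46.17 [530.   70.5  43.2] [ 1.6  2.2 -4.9] [ 0.65 -0.68  0.  ]
39.2 138.0 [531.1  71.4] 46.42 [530.2  70.3  38.6] [ 0.2 -1.2 -3. ] [-0.06 -0.22  0.07]
```

Run:
```python
from h import *
robot.servo_line([530.2,70.3,36.8],feed=45);st("press")
grip(0.48)
c=[523.2,61.0]
robot.servo_line([*c,38],feed=80,rotation=rot(np.radians(147)));st("over")
grip(0.0,55);o=st("gripped")
q=np.array(o["joints"]);print(np.round(q,2))
q[6]-=1.0;robot.goto_joints(q);st("1rad")
q[6]=-2.85;robot.goto_joints(q);st("end")
```

```text
press 46.67 [530.2  70.1  36.9] F [ 0.2 -0.1  1.9] M [ 0.14 -0.17  0.11] 1.65 0.287
over 47.43 [523.2  60.8  37.9] F [-0.2  0.5 -0.2] M [ 0.13 -0.1  -0.  ] 1.8 0.486
gripped 47.84 [523.4  61.3  38.1] F [ 0.   0.9 -0.2] M [ 0.24 -0.22 -0.03] 1.8 0.28
[ 0.51  0.66 -0.89  1.97  0.69  0.85  1.8 ]
1rad 48.79 [524.2  60.3  38.1] F [ 3.7 -3.2 -0.9] M [-0.73 -1.04  0.2 ] 0.8 0.279
end 51.85 [521.1  61.3  38.1] F [-4.6 -2.2  5.7] M [-0.53  0.87  0.34] -2.85 0.274
```

```bash
cat > wind.py <<'E'
from h import *
S=np.array([523.0,60.8])
def pk(th,r=60.5): return S+r*np.array([np.cos(th),np.sin(th)])
def wind(th0,th1,n,z=38):
    out=[]
    for th in np.linspace(th0,th1,n+1)[1:]:
        robot.servo_line([*pk(th),z],feed=150)
        o=robot.observe();F=np.array(o["contact_force"]);d=np.array(o["tcp_pos"])[:2]-S
        ta=np.array([-np.sin(th),np.cos(th)]);ra=np.array([np.cos(th),np.sin(th)])
        print(round(o["t"],2),"th",round(th,2),"act",round(np.arctan2(d[1],d[0]),2),"r",round(np.hypot(*d),1),"Ft",round(F[:2]@ta,1),"Fr",round(F[:2]@ra,1),"Fz",round(F[2],1),"Mz",round(o["wrist_torque"][2],2),"z",round(o["tcp_pos"][2],1))
        if abs(F[:2]@ra)>25 or abs(F[:2]@ta)>20: print("STOP");break
    return th
E
python3 - <<'E'
from wind import *
th=np.radians(60.6);a=rot(np.radians(-75))
grip(0.48)
robot.servo_line([522.5,61,78],feed=150)
robot.servo_line([*pk(th,60),78],feed=90,rotation=a)
print(np.round(kin.ik([*pk(th,60),38],a),2))
robot.servo_line([*pk(th,60),38],feed=120);st()
grip(0.1,40);o=st("knob")
if o["grip_width"]>0.15: wind(th,th-2.4,6)
E
```

```text
[ 0.48  0.8  -1.03  1.87  0.84  0.98 -2.24]
 54.13 [552.2 113.1  37.7] F [0.6 0.5 0.4] M [ 0.05 -0.01 -0.06] -2.24 0.478
knob 54.63 [552.6 113.9  38.5] F [-1.5  2.7  2.1] M [0.48 0.16 0.03] -2.24 0.204
54.94 th 0.66 act 0.65 r 61.2 Ft -0.3 Fr 1.1 Fz 2.2 Mz 0.0 z 38.3
55.25 th 0.26 act 0.25 r 61.4 Ft -0.4 Fr 3.7 Fz 1.6 Mz 0.04 z 38.5
55.56 th -0.14 act -0.15 r 61.3 Ft 1.1 Fr 4.6 Fz 2.6 Mz -0.07 z 38.5
55.87 th -0.54 act -0.55 r 61.2 Ft 0.8 Fr 3.7 Fz 4.6 Mz -0.0 z 38.4
56.17 th -0.94 act -0.96 r 60.9 Ft -0.7 Fr 2.6 Fz 5.7 Mz 0.0 z 38.3
56.48 th -1.34 act -1.36 r 60.5 Ft -0.0 Fr 2.0 Fz 7.3 Mz -0.01 z 38.3
```

Run:
```python
from wind import *
v=np.array([-np.sin(np.radians(12.2)),np.cos(np.radians(12.2))])
def meas():
    for c in("top","scene"):
        save(c,f"m_{c}.png")
        for n in("jaw","tamper"):
            print(c,n,[(round(float((np.array(x[:2])-S)@v),1),x,k) for x,k in pin(n,c)])
meas()
th0=np.radians(60.6)-2.4
wind(th0,th0-4.0,10)
meas();st()
```

```text
top jaw [(116.7, [495.3, 174.2, 1.5], 0.59)]
top tamper [(149.9, [491.9, 207.4, 12.2], 0.79)]
scene jaw [(114.6, [498.5, 172.8, 0.5], 0.48)]
scene tamper [(148.7, [488.3, 205.4, 15.0], 0.56)]
57.09 th -1.74 act -1.76 r 60.1 Ft 0.3 Fr 0.0 Fz 7.1 Mz -0.0 z 38.2
57.4 th -2.14 act -2.16 r 59.8 Ft 0.1 Fr -3.5 Fz 3.5 Mz 0.02 z 38.1
57.71 th -2.54 act -2.54 r 59.5 Ft 0.3 Fr -4.1 Fz 2.8 Mz 0.01 z 38.1
58.02 th -2.94 act -2.93 r 59.4 Ft -0.5 Fr -5.1 Fz 1.7 Mz 0.01 z 38.1
58.33 th -3.34 act 2.96 r 59.5 Ft 0.6 Fr -4.3 Fz 2.4 Mz 0.01 z 37.8
58.63 th -3.74 act 2.56 r 59.6 Ft 0.3 Fr -5.9 Fz 4.5 Mz -0.01 z 37.7
58.94 th -4.14 act 2.16 r 59.9 Ft -1.0 Fr -3.2 Fz 6.3 Mz -0.01 z 37.7
59.25 th -4.54 act 1.76 r 60.3 Ft 0.4 Fr -1.7 Fz 6.8 Mz 0.0 z 37.7
59.56 th -4.94 act 1.36 r 60.7 Ft 0.3 Fr 0.9 Fz 6.4 Mz 0.0 z 37.8
59.87 th -5.34 act 0.96 r 61.1 Ft 0.1 Fr 3.9 Fz 5.1 Mz -0.01 z 37.9
top jaw [(128.6, [495.2, 186.4, 0.5], 0.4)]
top tamper [(160.6, [490.3, 218.0, 11.0], 0.65)]
scene jaw [(126.6, [496.9, 184.7, 2.6], 0.56)]
scene tamper [(157.8, [488.8, 214.9, 15.9], 0.78)]
 60.17 [558.  110.8  38. ] F [0.4 3.9 3.9] M [ 0.81 -0.06  0.  ] -2.23 0.203
```

```bash
cat >> wind.py <<'E'
v=np.array([-np.sin(np.radians(12.2)),np.cos(np.radians(12.2))])
T=lambda y,z=80:proj([*(S+y*v),z],"scene")
def brown(im):
    u,w=T(160,75).astype(int);c=im[w-22:w+22,u-22:u+22].astype(float)
    k=np.clip(c[:,:,0]-c[:,:,2]-40,0,60)
    ys,xs=np.mgrid[:44,:44];p=np.array([(k*xs).sum(),(k*ys).sum()])/k.sum()+[u-22,w-22]
    D=T(170)-T(150);return round(float((p-T(160))@D/(D@D)*20),2),round(float(k.sum()/60),1)
E
python3 - <<'E'
from wind import *
print(np.linalg.norm(T(170)-T(150))/20)
for f in("scene","s8","m_scene"): print(f,brown(cv2.imread(f"pics/{f}.png")[:,:,::-1]))
th=np.radians(60.6)-6.4
for k in range(6):
    wind(th,th-.4,1);th-=.4;print("tot",round(11.05+.4*(k+1),2),brown(save("scene",f"t{k}.png")))
E
```

```text
0.31776056600370944
scene (-14.46, 106.2)
s8 (-10.38, 72.2)
m_scene (-0.34, 76.5)
60.48 th -5.74 act 0.53 r 61.3 Ft 0.1 Fr 4.3 Fz 3.6 Mz -0.03 z 38.1
tot 11.45 (0.37, 77.7)
60.83 th -6.14 act 0.13 r 61.4 Ft 0.0 Fr 5.4 Fz 4.7 Mz -0.0 z 38.3
tot 11.85 (-0.29, 114.0)
61.19 th -6.54 act -0.28 r 61.3 Ft 0.9 Fr 5.1 Fz 5.8 Mz -0.02 z 38.3
tot 12.25 (-0.67, 122.9)
61.55 th -6.94 act -0.68 r 61.1 Ft 0.5 Fr 2.5 Fz 7.1 Mz 0.03 z 38.2
tot 12.65 (0.67, 118.2)
61.91 th -7.34 act -1.08 r 60.8 Ft -0.6 Fr 1.2 Fz 8.3 Mz 0.01 z 38.1
tot 13.05 (2.07, 118.0)
62.27 th -7.74 act -1.48 r 60.4 Ft 0.2 Fr -0.7 Fz 7.8 Mz 0.04 z 38.1
tot 13.45 (3.65, 117.5)
```

Run:
```python
from wind import *
th=np.radians(60.6)-8.8
for k in range(3):
    wind(th,th-.4,1);th-=.4;print("tot",round(13.45+.4*(k+1),2),brown(save("scene",f"u{k}.png")))
```

```text
62.62 th -8.14 act -1.88 r 60.0 Ft 0.1 Fr -3.5 Fz 4.8 Mz -0.02 z 38.1
tot 13.85 (4.96, 113.2)
62.98 th -8.54 act -2.27 r 59.7 Ft 1.2 Fr -3.9 Fz 1.9 Mz 0.05 z 38.1
tot 14.25 (8.81, 74.5)
63.34 th -8.94 act -2.65 r 59.4 Ft 0.5 Fr -5.6 Fz 1.6 Mz 0.02 z 38.1
tot 14.65 (8.88, 73.4)
```

Run:
```python
from wind import *
th=np.radians(60.6)-10.0
for k in range(3):
    wind(th,th-.34,1);th-=.34;print("tot",round(14.65+.34*(k+1),2),brown(save("scene",f"x{k}.png")))
    print(pin("jaw","scene"))
```

```text
63.67 th -9.28 act -2.98 r 59.4 Ft 0.9 Fr -5.5 Fz 2.3 Mz -0.0 z 38.0
tot 14.99 (8.78, 75.7)
[([495.4, 194.0, 2.0], 0.42)]
64.06 th -9.62 act 2.98 r 59.5 Ft 2.4 Fr -4.6 Fz 4.8 Mz -0.0 z 37.8
tot 15.33 (8.9, 75.3)
[([494.5, 195.3, 2.1], 0.46)]
64.44 th -9.96 act 2.65 r 59.6 Ft 3.1 Fr -3.9 Fz 7.1 Mz -0.01 z 37.5
tot 15.67 (9.08, 76.3)
[([495.0, 193.4, 0.6], 0.53)]
```

Run:
```python
from wind import *
grip(0.45);o=st("open")
p=o["tcp_pos"][:2]
robot.servo_line([*p,110],feed=150)
o=st("up");im=save("scene","end.png");print(brown(im))
for n in("crank_hub","crank_grip","crank_socket","jaw","tamper"):print(n,pin(n,"scene"))
robot.job_done();st("done")
```

```text
open 65.05 [470.6  91.7  37.8] F [-0.7  0.3  0.5] M [-0.    0.05 -0.02] -2.29 0.449
up 65.68 [470.3  91.2 109.5] F [ 0.3  0.5 -0.1] M [-0.02  0.06  0.01] -2.19 0.452
(9.22, 72.1)
crank_hub [([522.1, 61.8, 83.2], 0.66)]
crank_grip [([470.6, 87.2, 83.6], 0.57)]
crank_socket [([526.3, 58.2, 44.4], 0.53)]
jaw [([497.2, 194.7, 1.0], 0.68)]
tamper [([489.8, 224.4, 17.0], 0.74)]
the job is handed in; nothing more can be done
the job is handed in; nothing more can be done
```

I fitted the crank on the shaft, wound it about 15.7 rad (2.5 turns) clockwise, let go and handed the job in at about 66 s. No verdict was reported.

**How it went:**
- **Grasp:** The first two closes missed because the fingertips sit about 35 mm higher than the tool point suggested. I then held the crank roughly 10 mm off centre.
- **First fit:** Because of that offset, the first attempt came down beside the shaft. The highest push I read was about 26 N, below the 60 N limit.
- **Second fit:** After measuring the offset in a close picture, the crank dropped on at once.
- **Winding:** I turned the first 4.65 rad by the hub, then the rest by the knob.

**Last checks:**
- **Crank:** The networks put the hub within about 2 mm of the shaft axis, at z = 83 mm where 82 mm means fully home. They put the socket at z = 44 mm, but about 4 mm off sideways, which is within their error.
- **Jaws:** The tamper stopped moving at about 14.1 rad and then stayed still through roughly 1.5 rad more. From the spring figures that gives about 50–55 N, but it is inferred; I had no direct reading.
- **Crank heaviness:** My force readings at the stops were near zero for most of the winding. Only the last ones rose, to about 3 N, so they support the heavier crank weakly.
- **Tamper and jaw:** I checked the tamper's position on the bed but did not measure its tilt. The networks' positions for the jaw and the tamper along the bed disagreed by about 5 mm, so I went by the tamper's movement instead.
- **Other items:** I did not look again at the leveller, basket or cup, but the arm did not work near them.

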